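# Tip the drained cutters into their pan

### The arm

A 7-joint arm with a two-finger parallel gripper is mounted at the origin on the work surface. World frame = base frame: x ahead of the robot, y to its left, z up, the work surface at z = 0. Lengths are in mm, angles in rad, forces in N, time in s.
With the tool pointing down it reaches from about 425 to 1025 mm from the base axis. Payload 9.4 kg.
Tool frame: the origin (TCP) lies midway between the tips of the shut fingers; the grasp point (between the pads) lies arm.pinch_z behind it (arm.pinch_z is the distance from the TCP to the grasp point, in mm); z points along the fingers, y is the line along which they close (so a half turn about z gives the same grasp; the last joint's range is limited). The gripper opens to 93 mm and grips with 3 to 60 N. Pads are 15 mm wide; open, the fingers measure 128 mm over their backs; the gripper's body (75 mm by 188 mm) begins 65 mm behind the grasp point.
Start: joints at [-1.222, 0.599, -0.003, 1.599, 0.002, 0.943, -0.08], TCP at [299.466, 660.261, 192.518] pointing down, gripper open.
Joint ranges: [-2.57, 2.57], [-0.35, 1.97], [-1.29, 1.29], [0.11, 2.56], [-1.05, 4.19], [0.11, 1.86], [-2.63, 2.63]. Speed limits (rad/s): [2.22, 2.22, 3.01, 3.01, 3.14, 3.14, 3.14].

### API

Orientations are given as [roll, pitch, yaw] about the fixed x, y, z axes, in that order (R = Rz(yaw) Ry(pitch) Rx(roll)).
In Python, from bench import arm gives the robot as it stands. The module is installed in compiled form; this text tells all that it offers.
- The arm moves only by the shell command python3 -m creep 'ROWS' [FORCE]. ROWS is JSON, a list of rows, each a list of 7 numbers: the shift along the tool's x, y, z in m, then the turn, a rotation vector about the tool's x, y, z in degrees, then the closure, from 0 (fully open) to 1 (shut). In form: [[x, y, z, ax, ay, az, claw], ...]. A call has 1 to 5 rows; each row is the pose to reach, as a shift and turn from the pose commanded when the call began, along the tool's axes at that moment; what a row does not reach only later rows make up. A row lasts 1/8 s, in which the tool goes at most 62.5 mm and 10.7 degrees, less where a joint would pass 70% of its speed; a pose out of reach is approached as far as the arm can. A call with a gripper value outside its range is refused whole. The fingers move at their own pace and stop on an object; FORCE is the grip in N (left out, the last holds). Time passes only in rows, so rows that repeat a pose let the fingers close. It gives the time, the measured TCP pose, the force, the opening and the grip force at its end, in the units of the state.
- arm.get_state(): the state, without advancing time (a new reading comes with each control period).
- arm.camera(name): name is "side" or "top" or "wrist"; returns a dict with "pixels" (384x512x3 uint8, red, green, blue), "intrinsics" (3x3 intrinsics, pixels), "R" (3x3) and "t" (3): a world point X has camera coordinates R X + t. Camera axes: x right, y down, z forward; pixel columns grow to the right and rows downward; lengths in mm; the calibration is good to about 2 mm. A picture is of the moment at which its call begins. There is no depth.
- arm.hand_in(): hands the job in; it is judged then, once.
Trained networks look in a picture, given as the dict that the camera call returned (one of the last four; its "shot" number tells which), for a name from the list of things; names that differ only in an ending like _2 or _b are one class to them, and where a whole thing is asked for, a point or a joint stands for the part that bears it (a point fixed in the world has none). Each returns a list of dicts, best first, with "p" (0 to 1); they miss things now and then, are a little off and sometimes report something else, mostly with a low value. They report only what shows in the picture. A call takes as long as a camera call.
- arm.search_frame(query, picture): "bbox" ([centre column, centre row, width, height] in pixels, round what is visible of it).
- arm.place_of(query, picture): "location" ([column, row] in pixels: a listed point, or the origin of a listed thing).
The state is a dict: "clock": time; "joints": joint angles; "qvel": joint speeds; "tau": joint torques, N m; "eef_pos": TCP position; "orientation": TCP orientation; "contact_force": force on the tool from outside, world axes, zero at the start; "wrist_torque": the same for the moment, N m; "width": finger opening in mm; "finger_force": force on a finger pad.
Only numpy, scipy, OpenCV 4.12 (cv2) and the standard library are available. Lean on these libraries where they do the work, as an engineer would, in place of code of your own. Each camera call takes 0.05 s, during which the arm holds its last target. There are 200 camera calls.

### The job

The two round brass pastry cutters have drained on the tilting tray with the red handle. Lift the red handle until both cutters slide off into the white pan beyond the tray's hinge, then lower the tray gently back down flat (do not let it drop) and let go. Leave the other tray, the one with the black handle and the square cutters, as it is.

Things in the scene. Friction and masses are not known exactly. Their poses are not given: they have to be found in the camera images.
- red_tray (a joint): Angle (rad) of the aluminium tray with the red handle: 0 = flat (at the start), grows as the handle edge is lifted, stop at 1.25. Tray 150 x 134 mm, 0.3 to 0.42 kg, 26 mm sides on three edges, open at the hinge edge. It falls back if let go (lightly damped hinge). The cutters start to slide at 0.45 to 0.65 rad; 1.0 rad empties it surely.
- red_tray_handle (a point): Middle of the red bar on the tray's free edge, on the bar's axis. Bar 14 mm thick, 90 mm long, parallel to the hinge, held by an arm at each end; free space above and around its middle. Turns with the tray: x from bar towards hinge, y along the bar, z up when flat. With the tray flat it is 120 mm above the table; the hinge axis is 180 mm away along x and 45 mm lower.
- red_stand_pan (a point): Centre of the inner floor (6 mm above the table) of the white open pan beyond the hinge, one with the red tray's fixed stand. Inside 120 (x) by 148 (y) mm, rim 66 mm above the table. Its x axis points level from handle to pan, y along the hinge, z up. The hinge axis is at x = -68 mm, 69 mm above this point.
- cutter_a_center (a point): Centre (half-way up) of one round brass pastry cutter: an open ring 48 mm across, 26 mm high, wall 4 mm, 40 to 85 g, lying flat on the red-handled tray at the start.
- cutter_b_center (a point): Centre of the other round brass pastry cutter, the same as the first.
- black_tray (a joint): Angle (rad) of the other tray: same build, but with a black handle and two square steel cutters on it; it stands beside the first, on either side. 0 = flat, to be left so.

How it is judged (in metres and radians):
On the way, in this order (a step that is already met when the one before it is completed fails the run):
1. the red-handled tray is lifted past 0.3 rad (value of joint red_tray above 0.3 rad).
2. both round cutters are in the white pan while the tray is still raised (x of cutter_a_center in the frame of red_stand_pan between -0.064 and 0.064 m and y of cutter_a_center in the frame of red_stand_pan between -0.078 and 0.078 m and z of each of cutter_a_center, cutter_b_center in the frame of red_stand_pan below 0.06 m and x of cutter_b_center in the frame of red_stand_pan between -0.064 and 0.064 m and y of cutter_b_center in the frame of red_stand_pan between -0.078 and 0.078 m and value of joint red_tray above 0.15 rad), for 0.1 s.
At the end, for the whole second after the job is handed in: Both round cutters lie still inside the white pan of the red-handled tray (centres within its walls and below its rim), the red-handled tray is flat again (within 0.05 rad, about 9 mm at the handle) and the black-handled tray is flat (x of cutter_a_center in the frame of red_stand_pan between -0.064 and 0.064 m and y of cutter_a_center in the frame of red_stand_pan between -0.078 and 0.078 m and z of each of cutter_a_center, cutter_b_center in the frame of red_stand_pan below 0.06 m and x of cutter_b_center in the frame of red_stand_pan between -0.064 and 0.064 m and y of cutter_b_center in the frame of red_stand_pan between -0.078 and 0.078 m and value of joint each of red_tray, black_tray below 0.05 rad and linear speed of each of cutter_a, cutter_b below 0.03 m/s); the robot touches nothing.
It fails at once if the red-handled tray is dropped or slammed (falls faster than 1.6 rad/s, about 0.3 m/s at the handle, from more than 0.08 rad) (value of joint red_tray above 0.08 rad and velocity of joint red_tray below -1.6 rad/s).
It fails at once if the black-handled tray is lifted (more than 0.15 rad) (value of joint black_tray above 0.15 rad).
It also fails if it takes over 42 s, if anything falls off the work surface, if the arm or the gripper's body presses on something with over 40 N, if the wrist force passes 120 N, or if a joint passes its speed limit or range.

## Working session

There is one attempt and no reset: what is moved stays moved. The work goes in short steps, Python scripts to look and compute and a shell command to move; the robot and the scene stay as the last step left them, time stands still between calls to the robot, and variables do not carry over. Pictures are saved under pics/ and viewed, at most 10 in all, crops included, and the job is handed in when it is done.

```bash
mkdir -p pics; cat > h.py <<'E'
import numpy as np, cv2
from bench import arm
def tri(obs):
    A=[];b=[]
    for c,p in obs:
        K,R,t=map(np.array,(c["intrinsics"],c["R"],c["t"])); d=R.T@np.linalg.inv(K)@[p[0],p[1],1]; d/=np.linalg.norm(d)
        C=-R.T@t.ravel(); P=np.eye(3)-np.outer(d,d); A.append(P);b.append(P@C)
    X=np.linalg.solve(sum(A),sum(b)); return X,[float(np.linalg.norm(P@X-q)) for P,q in zip(A,b)]
def onz(c,p,z):
    K,R,t=map(np.array,(c["intrinsics"],c["R"],c["t"])); d=R.T@np.linalg.inv(K)@[p[0],p[1],1]; C=-R.T@t.ravel()
    return C+d*(z-C[2])/d[2]
def save(c,n): cv2.imwrite("pics/"+n,cv2.cvtColor(c["pixels"],cv2.COLOR_RGB2BGR))
E
python3 - <<'E'
from h import *
print(arm.pinch_z, arm.get_state())
Z=dict(red_tray_handle=120,red_stand_pan=6,cutter_a_center=None)
cs={n:arm.camera(n) for n in("side","top","wrist")}
for n,c in cs.items():
    if n!="wrist": save(c,n+"0.png")
    for q in Z:
        for r in arm.place_of(q,c)[:3]:
            print(n,q,np.round(r["location"]),round(r["p"],2), onz(c,r["location"],Z[q] or 100).round())
o={q:[(cs[n],arm.place_of(q,cs[n])[:1]) for n in("side","top")] for q in("red_tray_handle","red_stand_pan")}
for q,v in o.items():
    if all(r for _,r in v): print(q,tri([(c,r[0]["location"]) for c,r in v]))
E
```

```text
18.8 {'clock': 0.0, 'joints': array([-1.22168538,  0.6001376 , -0.00253698,  1.60010682,  0.00179603,
        0.94289829, -0.07979299]), 'qvel': array([-0.00108828,  0.00019884, -0.00071727, -0.00021701,  0.00056132,
        0.00012175, -0.00114511]), 'tau': array([ 4.85957808e-04, -7.65072942e+01,  1.49779558e+00, -2.52346283e+01,
       -5.24158613e-02,  1.71540625e-02,  1.84867472e-04]), 'eef_pos': array([299.27589167, 659.77841657, 191.65930964]), 'orientation': array([-3.14005129e+00,  1.42365679e-04,  2.71583979e+00]), 'contact_force': array([ 0.18499961,  0.88684278, -0.19052456]), 'wrist_torque': array([-0.01255599,  0.05667719, -0.02014929]), 'finger_force': 0.0, 'width': 92.93847699240673}
side red_tray_handle [322. 258.] 0.76 [482. 150. 120.]
side red_tray_handle [252. 252.] 0.23 [612. 155. 120.]
side red_stand_pan [197. 286.] 0.87 [730. 167.   6.]
side cutter_a_center [284. 273.] 0.65 [549. 180. 100.]
top red_tray_handle [185. 242.] 0.56 [478. 142. 120.]
top red_stand_pan [186. 140.] 0.68 [735. 173.   6.]
red_tray_handle (array([479.5701856 , 143.51141299, 111.51732568]), [2.0639754057236126, 2.0639754057234976])
red_stand_pan (array([730.61213013, 171.19178497,  12.93488677]), [2.798409790936269, 2.7984097909360277])
```

View pics/side0.png

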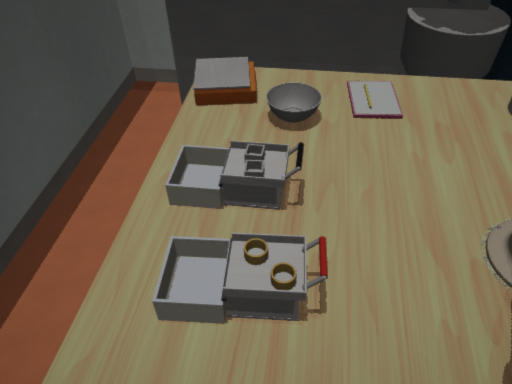

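View pics/top0.png

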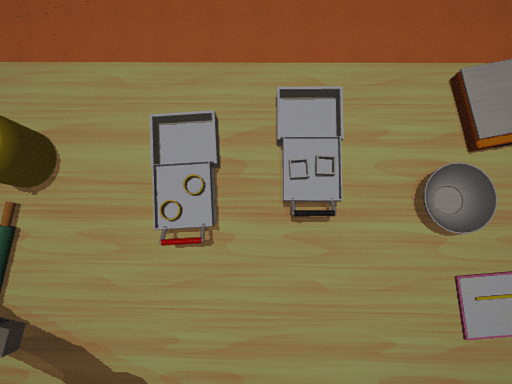

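The side view shows the red bar at about (322,258), round cutters at (256,251) and (284,275), and the pan at (197,285). In the top view the red bar is at (182,241), the pan at (186,140), and the black tray is well to the right at (313,213). Next I'll segment the red bar for its centre and yaw.

```bash
cat >> h.py <<'E'
def redbar(c):
    h=cv2.cvtColor(c["pixels"],cv2.COLOR_RGB2HSV); m=(((h[...,0]<4)|(h[...,0]>174))&(h[...,1]>190)&(h[...,2]>70)).astype(np.uint8)
    n,l,s,ce=cv2.connectedComponentsWithStats(m)
    out=[]
    for i in np.argsort(-s[1:,4])[:3]+1:
        v,u=np.nonzero(l==i); p=np.c_[u,v].astype(float); w=np.linalg.svd(p-p.mean(0),full_matrices=False)[2][0]; t=(p-p.mean(0))@w
        out.append((int(s[i,4]),ce[i],ce[i]+w*t.min(),ce[i]+w*t.max()))
    return out
E
python3 - <<'E'
from h import *
B={}
for n in("side","top"):
    c=arm.camera(n); B[n]=(c,redbar(c))
    for b in B[n][1]: print(n,b[0],[x.round(1) for x in b[1:]],[onz(c,x,120).round() for x in b[1:]])
E
```

```text
side 203 [array([322.6, 256.3]), array([321.7, 237. ]), array([323.4, 274.1])] [array([481., 147., 120.]), array([485., 100., 120.]), array([478., 187., 120.])]
top 182 [array([181. , 240.9]), array([200.1, 239.9]), array([160.9, 242. ])] [array([479., 150., 120.]), array([482., 108., 120.]), array([476., 195., 120.])]
```

```bash
python3 -m creep '[[-0.03,-0.03,-0.04,0,0,6,0],[-0.07,-0.07,-0.04,0,0,14,0],[-0.11,-0.115,-0.04,0,0,22,0],[-0.15,-0.155,-0.04,0,0,30,0],[-0.19,-0.195,-0.04,0,0,38,0]]' 20; python3 - <<'E'
from h import *
from scipy.spatial.transform import Rotation as Ro
s=arm.get_state(); R=Ro.from_euler('xyz',s["orientation"])
T=Ro.from_euler('xyz',[np.pi,0,np.pi/2+.08])
print(s["joints"].round(2),R.inv().apply(np.array([480,148.5,230])-s["eef_pos"]).round(1),(R.inv()*T).as_rotvec(degrees=True).round(1))
E
```

```text
clock: 1.52
eef_pos: [392.5, 402.5, 232.9]
orientation: [3.141, -0.0, 2.048]
contact_force: [0.7, -0.1, 0.3]
width: 92.8
finger_force: 0.0
[-1.04  0.36  0.19  1.94 -0.09  0.85 -0.32] [-265.8  -38.9    2.8] [ 0.  -0.  22.8]
```

```bash
python3 -m creep '[[-0.05,-0.008,0,0,0,5,0],[-0.105,-0.016,0,0,0,10,0],[-0.16,-0.024,0,0,0,15,0],[-0.215,-0.032,0,0,0,19,0],[-0.266,-0.039,0.003,0,0,22.8,0]]'; python3 - <<'E'
from h import *
print(arm.get_state()["joints"].round(2))
c=arm.camera("wrist"); save(c,"w1.png")
for b in redbar(c): print(b[0],[x.round(1) for x in b[1:]],[onz(c,x,120).round() for x in b[1:]])
print(arm.place_of("red_tray_handle",c)[:2],arm.get_state()["eef_pos"].round(1))
E
```

```text
clock: 2.15
eef_pos: [481.3, 148.7, 230.0]
orientation: [3.14, -0.001, 1.652]
contact_force: [0.9, 1.0, 0.8]
width: 93.0
finger_force: 0.0
[-0.68  0.3   0.35  2.07 -0.14  0.79 -0.16]
370 [array([255.2, 211.7]), array([254.8, 195. ]), array([255.7, 227.1])] [array([483., 117., 120.]), array([482., 135., 120.]), array([485., 100., 120.])]
1 [array([261., 196.]), array([261., 196.]), array([261., 196.])] [array([488., 134., 120.]), array([488., 134., 120.]), array([488., 134., 120.])]
[{'location': [255.0, 184.0], 'p': 0.94}] [482.1 144.9 229.9]
```

View pics/w1.png

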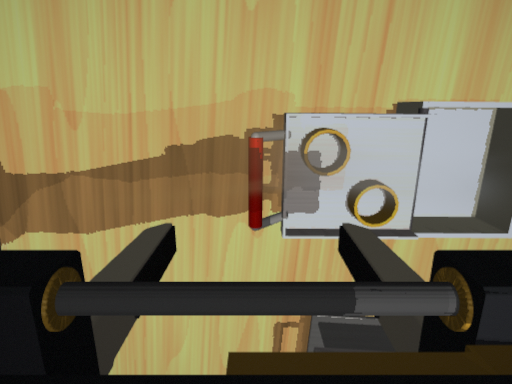

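The wrist view shows the round red bar at column 255, rows 136–227, square to the closing line. The tray edge is about 30 px (30 mm) from it, so I'll half-close the fingers before descending.

```bash
python3 -m creep '[[0,0,0,0,0,0,0.72],[0,0,0.02,0,0,0,0.72],[0,0,0.04,0,0,0,0.72],[0,0,0.06,0,0,0,0.72],[0,0,0.06,0,0,0,0.72]]'; python3 - <<'E'
from h import *
c=arm.camera("wrist")
for b in redbar(c)[:1]: print(b[0],[x.round(1) for x in b[1:]],[onz(c,x,120).round() for x in b[1:]])
s=arm.get_state();print(s["eef_pos"].round(1),s["width"])
c=arm.camera("side");save(c,"s1.png")
E
```

```text
clock: 2.88
eef_pos: [479.5, 151.7, 168.5]
orientation: [-3.139, 0.001, 1.657]
contact_force: [-0.2, -1.2, 0.6]
width: 47.2
finger_force: 0.0
964 [array([257.1, 226.3]), array([257.5, 194.9]), array([256.7, 259. ])] [array([483., 128., 120.]), array([481., 155., 120.]), array([485.,  99., 120.])]
[480.2 151.5 169.4] 43.41903591620503
```

View pics/s1.png

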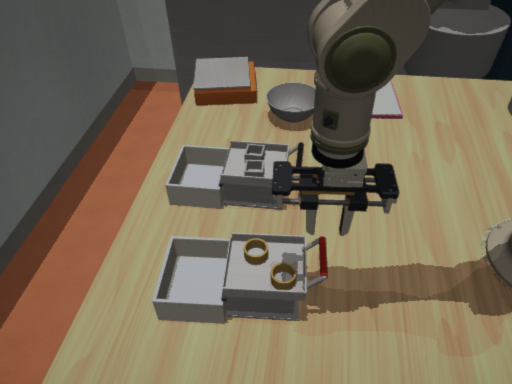

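Fingers are above the bar (finger tips at about (310–345,230) in the image) and still closing. I'll let them narrow, then descend.

```bash
python3 -m creep '[[0,0.001,0,0,0,0,0.72],[0,0.001,0,0,0,0,0.72],[0,0.001,0.02,0,0,0,0.72],[0,0.001,0.043,0,0,0,0.72],[0,0.001,0.065,0,0,0,0.72]]'; python3 -m creep '[[0,0,0,0,0,0,0.72],[0,0,0,0,0,0,1],[0,0,0,0,0,0,1],[0,0,0,0,0,0,1],[0,0,0,0,0,0,1]]' 20;  python3 - <<'E'
from h import *
s=arm.get_state();print(s["wrist_torque"].round(2),s["joints"].round(2))
c=arm.camera("side");cv2.imwrite("pics/s2.png",cv2.resize(c["pixels"][120:340,140:420,::-1],None,fx=2,fy=2))
E
```

```text
clock: 3.6
eef_pos: [482.0, 150.7, 104.3]
orientation: [3.141, -0.0, 1.655]
contact_force: [0.6, 0.8, -0.4]
width: 25.9
finger_force: 0.0
clock: 4.22
eef_pos: [481.8, 150.6, 104.9]
orientation: [3.141, -0.0, 1.655]
contact_force: [-0.1, -0.0, 0.4]
width: -0.0
finger_force: 0.0
[-0.1   0.02 -0.  ] [-0.6   0.48  0.26  2.19 -0.26  0.49 -0.06]
```

View pics/s2.png

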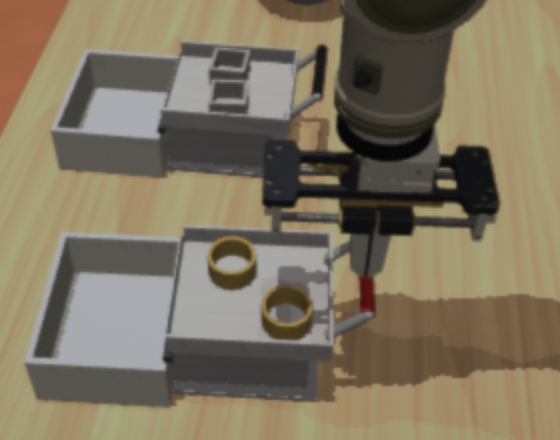

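The crop shows the fingers shut (tips at about (370,278)) with the red bar emerging from behind them, so the grasp missed without contact. I'll check where the TCP projects against the bar.

```bash
python3 - <<'E'
from h import *
s=arm.get_state();p=s["eef_pos"]
P={}
for n in("side","top","wrist"):
    c=arm.camera(n);P[n]=c
    pr=lambda X:(lambda q:(q[:2]/q[2]).round(1))(c["intrinsics"]@(c["R"]@X+np.ravel(c["t"])))
    print(n,"tcp",pr(p),"bar120",pr(np.array([480,150,120])),"ends",pr(np.array([483.5,105,120])),pr(np.array([476.5,195,120])))
    for b in redbar(c)[:2]: print(b[0],[x.round(1) for x in b[1:]])
    print([ (np.round(r["location"]),round(r["p"],2)) for r in arm.place_of("red_tray_handle",c)[:2]])
a=P["side"]["pixels"][190:310,270:390,::-1];b=P["wrist"]["pixels"][100:384,100:420,::-1];t=P["top"]["pixels"][190:270,140:230,::-1]
H=400;cv2.imwrite("pics/m.png",np.hstack([cv2.resize(a,(390,H)),cv2.resize(b,(400,H))]))
E
```

```text
side tcp [321.6 262.9] bar120 [323.2 257.7] ends [322.3 239.1] [324.2 277.9]
84 [array([323.2, 267. ]), array([322.6, 258.9]), array([323.7, 274.2])]
[(array([323., 258.]), 0.61)]
top tcp [182.3 239.5] bar120 [181.1 240.4] ends [201.3 239.1] [160.9 241.7]
54 [array([193.7, 240.3]), array([186.1, 240.7]), array([200.1, 240. ])]
[(array([180., 238.]), 0.59)]
wrist tcp [255.5 220.4] bar120 [252.4 229.9] ends [252.3 295.4] [252.6 155.7]
644 [array([254. , 208.6]), array([255.2, 192.8]), array([252.7, 224.8])]
[(array([255., 237.]), 0.77)]
```

View pics/m.png

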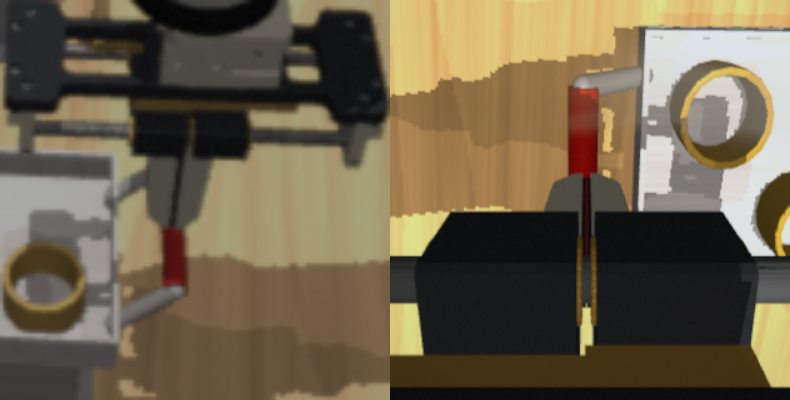

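Both pictures show the fingertips roughly 20 mm higher than the reported TCP (tip at row 258 in the side view, against a predicted 263–266). The shut fingers are just above the bar, which shows through the slit. I'll reopen a little and go lower in steps, watching the force.

```bash
python3 -m creep '[[0,0,0,0,0,0,0.74],[0,0,0,0,0,0,0.74],[0,0,0,0,0,0,0.74],[0,0,0.005,0,0,0,0.74],[0,0,0.01,0,0,0,0.74]]'; python3 -m creep '[[0,0,0.004,0,0,0,0.74],[0,0,0.008,0,0,0,0.74],[0,0,0.008,0,0,0,0.74]]';  python3 - <<'E'
from h import *
P={n:arm.camera(n) for n in("side","wrist")}
a=P["side"]["pixels"][190:310,270:390,::-1];b=P["wrist"]["pixels"][100:384,100:420,::-1]
cv2.imwrite("pics/m2.png",np.hstack([cv2.resize(a,(390,400)),cv2.resize(b,(400,400))]))
E
```

```text
clock: 5.2
eef_pos: [481.6, 150.5, 94.2]
orientation: [-3.142, 0.0, 1.655]
contact_force: [-0.7, 0.7, 0.2]
width: 24.1
finger_force: 0.0
clock: 5.58
eef_pos: [481.5, 150.4, 86.2]
orientation: [-3.141, 0.0, 1.655]
contact_force: [-0.5, -0.9, 0.6]
width: 24.1
finger_force: 0.0
```

View pics/m2.png

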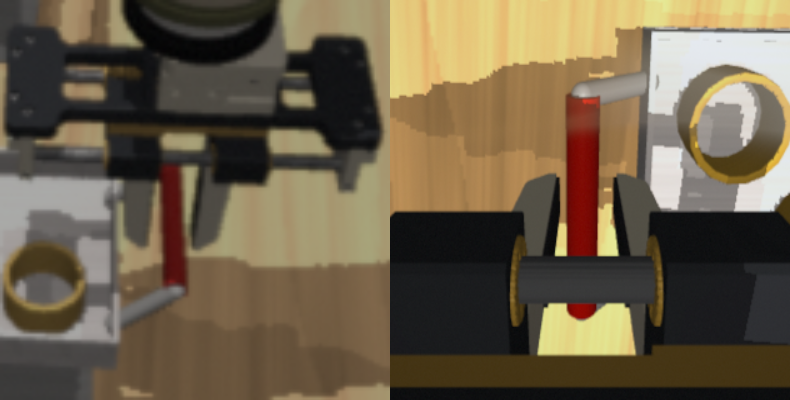

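The bar (side crop (173,230), wrist crop column 583) now lies centred between the two fingers, so I'll close.

```bash
python3 -m creep '[[0,0,0,0,0,0,1],[0,0,0,0,0,0,1],[0,0,0,0,0,0,1]]' 20
```

```text
clock: 6.05
eef_pos: [479.8, 150.3, 86.5]
orientation: [-3.138, 0.0, 1.655]
contact_force: [-5.8, -0.2, 3.9]
width: 13.2
finger_force: 20.0
```

```bash
python3 -m creep '[[0,0.0025,-0.009,0,0,0,1],[0,0.0055,-0.0175,0,0,0,1],[0,0.009,-0.0265,0,0,0,1],[0,0.0125,-0.035,0,0,0,1],[0,0.017,-0.043,0,0,0,1]]' 20; python3 - <<'E'
from h import *
print(arm.get_state()["wrist_torque"].round(2))
E
```

```text
clock: 6.68
eef_pos: [495.6, 151.4, 129.7]
orientation: [-3.136, 0.001, 1.655]
contact_force: [-9.9, -0.0, 0.6]
width: 13.5
finger_force: 20.0
[-0.07  2.41 -0.03]
```

```bash
python3 -m creep '[[0,0.004,-0.008,0,0,0,1],[0,0.0085,-0.016,0,0,0,1],[0,0.014,-0.0235,0,0,0,1],[0,0.0195,-0.031,0,0,0,1],[0,0.0255,-0.038,0,0,0,1]]'; python3 - <<'E'
from h import *
print(arm.get_state()["wrist_torque"].round(2))
c=arm.camera("side"); save(c,"s3.png")
E
```

```text
clock: 7.3
eef_pos: [520.9, 153.4, 167.8]
orientation: [-3.135, 0.001, 1.655]
contact_force: [-10.1, -1.7, 4.5]
width: 13.4
finger_force: 20.0
[-0.37  2.76 -0.07]
```

View pics/s3.png

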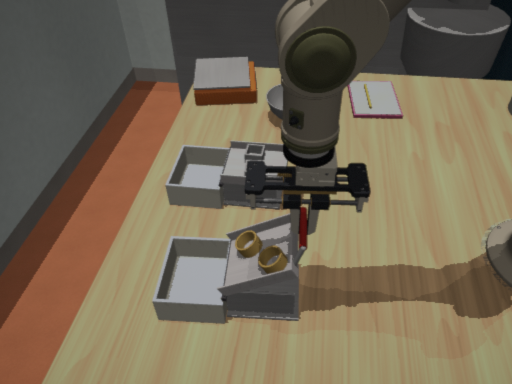

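The side view shows the tray raised to about 0.5 rad with the bar held at (303,228). The cutters are still on it at (249,243) and (271,260), so I'll keep lifting.

```bash
python3 -m creep '[[0,0.0065,-0.0065,0,0,0,1],[0,0.013,-0.013,0,0,0,1],[0,0.020,-0.019,0,0,0,1],[0,0.0275,-0.0245,0,0,0,1],[0,0.035,-0.030,0,0,0,1]]'; python3 -m creep '[[0,0.0075,-0.005,0,0,0,1],[0,0.0155,-0.0095,0,0,0,1],[0,0.024,-0.0135,0,0,0,1],[0,0.0325,-0.017,0,0,0,1],[0,0.041,-0.020,0,0,0,1]]'; python3 - <<'E'
from h import *
print(arm.get_state()["wrist_torque"].round(2))
c=arm.camera("side"); save(c,"s4.png")
for n in ("top","side"):
    c=arm.camera(n)
    print([(np.round(r["location"]),round(r["p"],2),onz(c,r["location"],19).round()) for r in arm.place_of("cutter_a_center",c)[:3]])
E
```

```text
clock: 7.98
eef_pos: [555.9, 155.9, 198.7]
orientation: [-3.136, 0.0, 1.654]
contact_force: [-11.4, -3.0, 11.3]
width: 13.4
finger_force: 20.0
clock: 8.6
eef_pos: [599.9, 159.2, 218.8]
orientation: [3.142, 0.001, 1.654]
contact_force: [-2.7, -3.1, 2.0]
width: 13.5
finger_force: 20.0
[-0.86  0.86  0.01]
[(array([171., 130.]), 0.61, array([758., 208.,  19.]))]
[(array([179., 293.]), 0.82, array([757., 198.,  19.]))]
```

View pics/s4.png

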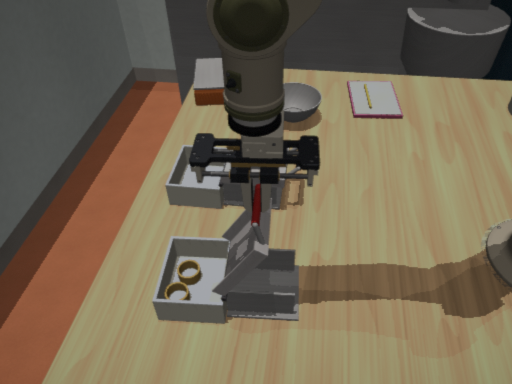

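Both cutters are in the pan, at (189,271) and (178,292) in the side view, with the tray at about 1.0 rad. I'll lower it along the same arc.

```bash
python3 -m creep '[[0,-0.0085,0.003,0,0,0,1],[0,-0.017,0.0065,0,0,0,1],[0,-0.0255,0.0105,0,0,0,1],[0,-0.0335,0.015,0,0,0,1],[0,-0.041,0.020,0,0,0,1]]'; python3 -m creep '[[0,-0.0075,0.0055,0,0,0,1],[0,-0.015,0.011,0,0,0,1],[0,-0.022,0.017,0,0,0,1],[0,-0.0285,0.0235,0,0,0,1],[0,-0.035,0.030,0,0,0,1]]'
```

```text
clock: 9.48
eef_pos: [558.2, 156.7, 197.1]
orientation: [-3.141, 0.0, 1.654]
contact_force: [0.8, -4.9, 1.9]
width: 13.1
finger_force: 20.0
clock: 10.1
eef_pos: [523.6, 154.7, 167.1]
orientation: [3.141, -0.001, 1.655]
contact_force: [1.0, -1.1, -0.9]
width: 13.2
finger_force: 20.0
```

```bash
python3 -m creep '[[0,-0.006,0.007,0,0,0,1],[0,-0.0115,0.0145,0,0,0,1],[0,-0.017,0.022,0,0,0,1],[0,-0.0215,0.030,0,0,0,1],[0,-0.0255,0.038,0,0,0,1]]'; python3 -m creep '[[0,-0.0045,0.008,0,0,0,1],[0,-0.008,0.0165,0,0,0,1],[0,-0.0115,0.0255,0,0,0,1],[0,-0.0145,0.034,0,0,0,1],[0,-0.017,0.043,0,0,0,1]]'; python3 -m creep '[[0,0,0,0,0,0,1],[0,0,0,0,0,0,1]]'
```

```text
clock: 10.72
eef_pos: [497.2, 152.7, 128.9]
orientation: [-3.14, -0.001, 1.655]
contact_force: [-4.3, 4.8, 1.9]
width: 13.5
finger_force: 20.0
clock: 11.35
eef_pos: [480.5, 151.4, 85.9]
orientation: [-3.14, -0.001, 1.656]
contact_force: [-2.5, 6.9, -0.3]
width: 13.7
finger_force: 20.0
clock: 11.6
eef_pos: [480.5, 151.3, 85.8]
orientation: [-3.14, -0.0, 1.656]
contact_force: [-3.0, 6.5, -1.5]
width: 13.4
finger_force: 20.0
```

```bash
python3 -m creep '[[0,0,0,0,0,0,0.74],[0,0,0,0,0,0,0.74],[0,0,0,0,0,0,0.74],[0,0,-0.008,0,0,0,0.74],[0,0,-0.02,0,0,0,0.74]]'; python3 -m creep '[[0,0,-0.03,0,0,0,0.74],[0,0,-0.06,0,0,0,0.74],[0,0,-0.10,0,0,0,0.74],[0,-0.02,-0.14,0,0,0,0.74],[0,-0.02,-0.14,0,0,0,0.74]]'; python3 - <<'E'
from h import *
c=arm.camera("side"); save(c,"s5.png")
for b in redbar(c)[:1]: print([x.round(1) for x in b[1:]])
E
```

```text
clock: 12.22
eef_pos: [481.6, 150.3, 107.1]
orientation: [-3.141, 0.0, 1.654]
contact_force: [1.4, -0.4, 0.9]
width: 24.2
finger_force: 0.0
clock: 12.85
eef_pos: [462.1, 149.0, 249.8]
orientation: [3.137, -0.003, 1.655]
contact_force: [0.4, 1.0, -0.0]
width: 23.8
finger_force: 0.0
[array([322.5, 256.4]), array([321.6, 237.9]), array([323.4, 274.1])]
```

View pics/s5.png

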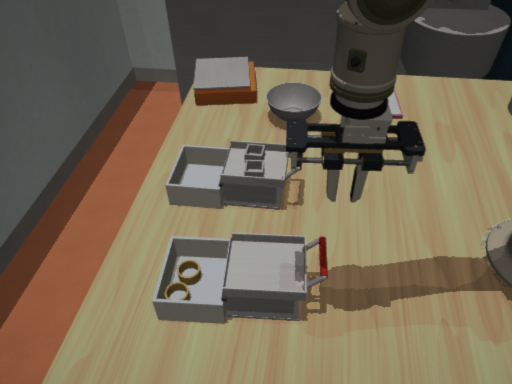

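The tray is flat again, with the bar back at (322.5,256.4). Both cutters are in the pan at (189,271) and (178,292), the black tray is untouched and the gripper is clear.

```bash
python3 -c "
from bench import arm
print(arm.hand_in())"
```

```text
the job is handed in; nothing more can be done
None
```

I tipped both round cutters into the white pan, lowered the red tray gently back to flat and let go without touching the black tray; the job is handed in, but hand-in returned no verdict.

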